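Stroke the hob's touch strip up to full power

ROBOT

A 6-joint arm with a two-finger parallel gripper is mounted at the origin on the work surface. World frame = base frame: x ahead of the robot, y to its left, z up, the work surface at z = 0. Lengths are in m, angles in degrees, forces in N, time in s.
With the tool pointing down it reaches from about 0.25 to 0.725 m from the base axis. Payload 9.7 kg.
Tool frame: the origin (TCP) lies at the very end of the fingers, on their centre line; the grasp point (between the pads) lies 19 mm behind it; z points along the fingers, y is the line along which they close (so a half turn about z gives the same grasp; the last joint's range is limited). The gripper opens to 85 mm and grips with 20 to 120 N. Pads are 22 mm wide; open, the fingers measure 114 mm over their backs; the gripper's body (76 mm by 85 mm) begins 54 mm behind the grasp point. The pads swing forward as they close: fully open they stand 13 mm farther back than shut.
Start: joints at [67.437, 4.979, 10.078, 95.1, 0, 90], TCP at [0.211, 0.508, 0.211] pointing down, gripper open.
Joint ranges: [-179.16, 179.16], [-48.56, 103.87], [-65.8, 70.77], [-126.05, 130.52], [-82.76, 87.17], [-180, 180]. Speed limits (degrees/s): [127.2, 127.2, 147.25, 180, 180, 180].

INTERFACE

Orientations are given as [roll, pitch, yaw] about the fixed x, y, z axes, in that order (R = Rz(yaw) Ry(pitch) Rx(roll)).
In Python, from workcell import bot gives the robot as it stands.
- The arm moves only by the tool arm_command, never from a script. Its argument "series" is a list of rows, each a list of 4 numbers: the shift along the tool's x, y, z in m, then the turn about the tool's z in rad. A call has exactly 5 rows; each row is the pose to reach, as a shift and turn from the pose commanded when the call began, along the tool's axes at that moment; what a row does not reach only later rows make up. A row lasts 1/10 s, in which the tool goes at most 50 mm and 8.59 degrees, less where a joint would pass 70% of its speed; a pose out of reach is approached as far as the arm can. A call with a gripper value outside its range is refused whole. "hand" is the finger opening in m, from 0 to 0.0854, set as the call begins (left out, the last holds). The fingers move at their own pace and stop on an object; "grip_force" is the grip in N (left out, the last holds). Time passes only in rows, so rows that repeat a pose let the fingers close, or fill a call up. It gives the time, the measured TCP pose, the force, the opening and the grip force at its end, in the units of the state.
- bot.get_obs(): the state, without advancing time (a new reading comes with each control period).
- bot.camera(name): name is "scene" or "top" or "wrist"; returns a dict with "color" (480x640x3 uint8, blue, green, red), "camera_matrix" (3x3 intrinsics, pixels), "xyz" and "orientation" of the camera in the world; the wrist camera has in their place "T_tool_cam" (4x4, takes a point from camera to tool coordinates, whose origin is the TCP and whose axes are the flange's). Camera axes: x right, y up, looking along -z (the intrinsics and any distortion apply to the point x, -y, -z); pixel columns grow to the right and rows downward; lengths in m; the calibration is good to about 2 mm. A picture is of the moment at which its call begins: read the wrist's pose just before it. There is no depth.
- bot.job_done(): hands the job in; it is judged then, once.
Trained networks look in the newest picture that a camera, given by its name, has taken for a name from the list of things; names that differ only in an ending like _2 or _b are one class to them, and where a whole thing is asked for, a point or a joint stands for the part that bears it (a point fixed in the world has none). Each returns a list of dicts, best first, with "confidence" (0 to 1); they miss things now and then, are a little off and sometimes report something else, mostly with a low value. They report only what shows in the picture. A call takes as long as a camera call. They do not tell look-alikes from the thing itself.
- bot.find_in(camera, target): "location" ([column, row] in pixels, amid what is visible of it).
- bot.mark_of(camera, target): "location" ([column, row] in pixels: a listed point, or the origin of a listed thing).
The state is a dict: "time": time; "q": joint angles; "qd": joint speeds; "joint_efforts": joint torques, N m; "ee_pos": TCP position; "tcp_rot": TCP orientation; "wrist_force": force on the tool from outside, world axes, zero at the start; "torque": the same for the moment, N m; "opening": finger opening in m; "grasp_force": force on a finger pad.
Only numpy, scipy, OpenCV 4.12 (cv2) and the standard library are available. Lean on these libraries where they do the work, as an engineer would, in place of code of your own. Each camera call takes 0.05 s, during which the arm holds its last target. There are 200 camera calls.

TASK

Turn the hob up to full power: with the gripper shut, run the fingertips lightly along the horseshoe-shaped touch strip of the grey disc, from the blue end all the way round to the red end, passing over every white mark in turn, and finish with the fingertips still resting lightly on the red end mark, strip slightly pressed. Only touch the strip: do not press hard, do not lift, tip or shift the disc, and keep off the green lock button in the middle. Leave the pot, the spoon and everything else where they are.

Things in the scene. Friction and masses are not known exactly. Their poses are not given: they have to be found in the camera images.
- hob: Portable induction hob, steel case with a black glass top, 400 mm deep (x) by 320 mm wide (y), top surface 58 mm above the worktop; stands firmly on the worktop. Origin: centre of its underside; x points from its front (control) end to the back, y to its left, z up.
- disc: Round grey aluminium touch disc, 188 mm across and 16 mm high, about 1.2 kg (1.0 to 1.6), lying loose (not fastened) on the glass at the hob's front end. Origin: centre of its underside; z up. It carries a horseshoe-shaped touch strip, an arc of 68 mm mid radius about the disc's axis, 24 mm wide, its top 30 mm above the disc's underside, open towards the disc's -x.
- strip (a joint): How far the whole touch strip is pressed down, in m: 0 at rest, 0.010 bottomed. It moves straight down as one piece, all parts level, on soft springs: about 0.5 N starts it, 0.7 N more per mm, about 7.5 N bottoms it; it springs back when let go. Touching anywhere on the strip lowers all of it.
- mark_0: Blue end mark of the touch strip: 16 mm along the strip, 24 mm across it, level with the dark strip between the marks (within 0.2 mm). Origin: centre of its top face; x points outwards from the disc's centre, z up. It lies at +120 degrees (from the disc's x axis towards y); the others follow every 30 degrees (36 mm) clockwise seen from above.
- mark_1: White mark number 1 counted from the blue end of the touch strip: 10 mm along the strip, 24 mm across it, level with the dark strip between the marks (within 0.2 mm). Origin: centre of its top face; x points outwards from the disc's centre, z up.
- mark_2: White mark number 2 counted from the blue end of the touch strip: 10 mm along the strip, 24 mm across it, level with the dark strip between the marks (within 0.2 mm). Origin: centre of its top face; x points outwards from the disc's centre, z up.
- mark_3: White mark number 3 counted from the blue end of the touch strip: 10 mm along the strip, 24 mm across it, level with the dark strip between the marks (within 0.2 mm). Origin: centre of its top face; x points outwards from the disc's centre, z up.
- mark_4: White mark number 4 counted from the blue end of the touch strip: 10 mm along the strip, 24 mm across it, level with the dark strip between the marks (within 0.2 mm). Origin: centre of its top face; x points outwards from the disc's centre, z up.
- mark_5: White mark number 5 counted from the blue end of the touch strip: 10 mm along the strip, 24 mm across it, level with the dark strip between the marks (within 0.2 mm). Origin: centre of its top face; x points outwards from the disc's centre, z up.
- mark_6: White mark number 6 counted from the blue end of the touch strip: 10 mm along the strip, 24 mm across it, level with the dark strip between the marks (within 0.2 mm). Origin: centre of its top face; x points outwards from the disc's centre, z up.
- mark_7: White mark number 7 counted from the blue end of the touch strip: 10 mm along the strip, 24 mm across it, level with the dark strip between the marks (within 0.2 mm). Origin: centre of its top face; x points outwards from the disc's centre, z up.
- mark_8: Red end mark of the touch strip: 16 mm along the strip, 24 mm across it, level with the dark strip between the marks (within 0.2 mm). Origin: centre of its top face; x points outwards from the disc's centre, z up.
- lock: Round green lock button fixed in the middle of the disc, 32 mm across; its top is 6 mm above the disc's face and 8 mm below the strip's top at rest. Not to be touched. Origin: centre of its underside, at the disc's face.
- pot: Steel pot, loose on the glass behind the disc, 136 mm across the rim, 85 mm high. Leave alone. Origin: centre of its underside.
- spoon: Wooden spoon 170 mm long lying loose on the glass beside the disc, under 25 mm high. Leave alone. Origin on its underside; x along the spoon towards the bowl.
- saltjar: Glass salt jar with steel cap, 56 mm across, 75 mm high, loose on the glass beside the pot. Leave alone. Origin: centre of its underside.
- colander: Copper colander of cherries, 136 mm across, 80 mm high, two brass handles, loose on the worktop. Leave alone. Origin: centre of its underside.
- dispenser: White soap dispenser with steel pump, 68 mm across, 175 mm high, loose on the worktop. Leave alone. Origin: centre of its underside.
- soap: Green soap on a marble dish, 100 x 75 x 52 mm, loose on the worktop. Leave alone. Origin: centre of its underside.
- mug: Blue mug, 80 mm across, 90 mm high, loose on the worktop. Leave alone. Origin: centre of its underside.
Mind the look-alikes: they are no part of the job. Of the things shaped like the disc, the grey one is meant.

How it is judged:
By the outcome, as a careful person would: the job done as asked, in the order asked, and still so for the second after the job is handed in, while the arm keeps its last pose, push and grip.
It also fails if it takes over 48 s, if anything falls off the work surface, if the arm or the gripper's body presses on something with over 40 N, if the wrist force passes 120 N, or if a joint passes its speed limit or range.

## Working session

There is one attempt and no reset: what is moved stays moved. The work goes in short steps, Python scripts to look and compute and a tool call to move; the robot and the scene stay as the last step left them, time stands still between calls to the robot, and variables do not carry over. Pictures are saved under pics/ and viewed, at most 13 in all, crops included, and the job is handed in when it is done.

Besides the shell and the picture viewer there is one more tool, called after "Emit:" by a JSON object that holds its "method" and its "body". arm_command: Moves the arm, as the interface text tells. Its arguments: {"type":"object","properties":{"series":{"type":"array"},"hand":{"type":"number"},"grip_force":{"type":"number"}},"required":["series"]}

```bash
ls; mkdir -p pics; cat > h.py <<'E'
import numpy as np, cv2
from scipy.spatial.transform import Rotation as R
from workcell import bot
E
python3 - <<'E'
from h import *
o=bot.get_obs(); print(o)
for n in ("top","scene"):
    c=bot.camera(n); cv2.imwrite(f"pics/{n}0.png",c["color"])
    print(n,c["camera_matrix"],c["xyz"],c["orientation"],[k for k in c])
    for t in ("disc","mark_0","mark_4","mark_8","lock","hob","pot"):
        print(t,[(np.round(d["location"],1),round(d["confidence"],2)) for d in bot.mark_of(n,t)])
E
```

```text
pics
{'time': 0.0, 'q': array([6.74358009e+01, 5.01172472e+00, 1.00347944e+01, 9.51013199e+01,
       8.14457717e-04, 9.00013107e+01]), 'qd': array([ 0.06253947, -0.03555064, -0.05274043,  0.06702128, -0.01674032,
        0.11163412]), 'joint_efforts': array([ 2.17886416e-03, -5.20386600e+01,  4.64801896e+01,  1.62706047e-02,
        6.44055331e-05,  1.60220713e-05]), 'ee_pos': array([0.2109384 , 0.5076521 , 0.21018016]), 'tcp_rot': array([-1.79921750e+02, -8.12666913e-04,  1.57434489e+02]), 'wrist_force': array([0.7074907 , 0.48917672, 0.44800575]), 'torque': array([ 0.06581784, -0.00650896,  0.00270454]), 'grasp_force': 0.0, 'opening': 0.0854878504815818}
top [[499.71289919   0.         307.61552233]
 [  0.         499.71289919 230.40622826]
 [  0.           0.           1.        ]] [0.37493049 0.0179736  1.57689272] [  6.28337542  -0.96939323 -90.94574889] ['color', 'camera_matrix', 'xyz', 'orientation']
disc [(array([379.7, 311.3]), 0.95), (array([333.9, 226.7]), 0.68), (array([215. , 260.2]), 0.62)]
mark_0 [(array([223.3, 238.5]), 0.61), (array([235.2, 268.1]), 0.61), (array([3
[... 4542 characters left out ...]
), 0.57), (array([315.2, 229.8]), 0.53), (array([239.9, 173.4]), 0.53), (array([438.3, 219.9]), 0.53), (array([234.3, 178.7]), 0.5), (array([295.2, 213.4]), 0.48), (array([307. , 239.6]), 0.48), (array([271., 242.]), 0.48), (array([302.9, 215. ]), 0.47), (array([297., 244.]), 0.47), (array([282.4, 245.8]), 0.46), (array([398.9, 230.4]), 0.46), (array([395.4, 221.1]), 0.46), (array([418.6, 216.8]), 0.46), (array([264.9, 198.1]), 0.44), (array([413.3, 241.6]), 0.44), (array([405.8, 213.8]), 0.42), (array([400.7, 237.1]), 0.4), (array([431.1, 214.7]), 0.4), (array([426.4, 245.9]), 0.37)]
lock [(array([252.4, 187. ]), 0.42)]
hob [(array([304.8, 215.2]), 0.35)]
pot [(array([290.8, 300.2]), 0.67)]
```

View pics/top0.png

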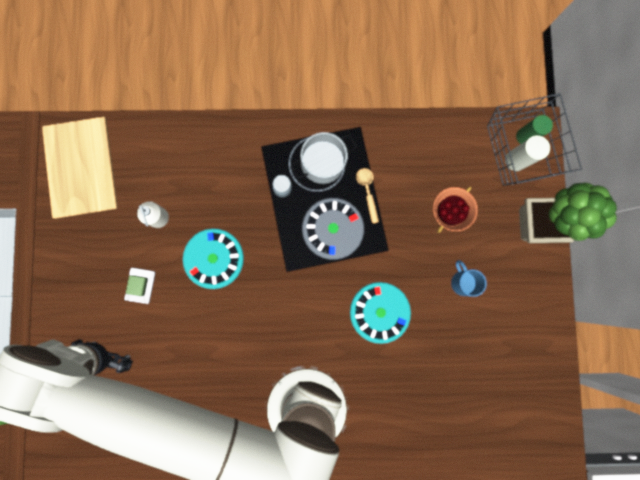

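View pics/scene0.png

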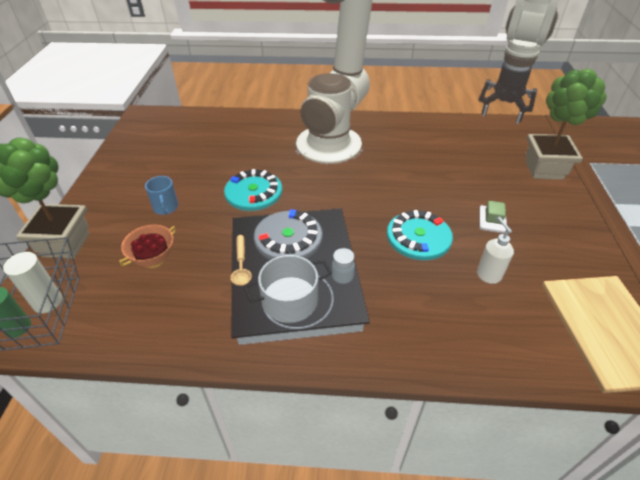

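The grey disc is on the hob at about (333,228) in the top view, with blue at (333,251), red at (352,217) and the pot behind it. The two turquoise discs are the look-alikes.

```bash
cat >> h.py <<'E'
def cam_pose(c,o=None):
    if "xyz" in c: return R.from_euler("xyz",c["orientation"],degrees=True).as_matrix(),np.array(c["xyz"])
    T=np.array(c["T_tool_cam"]);Rt=R.from_euler("xyz",o["tcp_rot"],degrees=True).as_matrix()
    return Rt@T[:3,:3],Rt@T[:3,3]+o["ee_pos"]
def toz(c,uv,z,o=None):
    K=np.array(c["camera_matrix"]);d=np.array([(uv[0]-K[0,2])/K[0,0],-(uv[1]-K[1,2])/K[1,1],-1])
    M,p=cam_pose(c,o);d=M@d;return p+d*(z-p[2])/d[2]
def proj(c,P,o=None):
    M,p=cam_pose(c,o);v=M.T@(np.array(P)-p);K=np.array(c["camera_matrix"])
    return np.array([K[0,0]*v[0]/-v[2]+K[0,2],K[1,1]*v[1]/v[2]+K[1,2]])
def blobs(im):
    h=cv2.cvtColor(im,cv2.COLOR_BGR2HSV);H,S,V=[h[...,i].astype(int) for i in range(3)];b=(S>150)&(V>90)
    out=[]
    for n,m in dict(red=b&((H<6)|(H>174)),green=b&(H>50)&(H<75),blue=b&(H>108)&(H<130)).items():
        k,l,s,ce=cv2.connectedComponentsWithStats(m.astype(np.uint8))
        out+=[(n,ce[i],s[i,4]) for i in range(1,k) if s[i,4]>=20]
    return out
E
python3 - <<'E'
from h import *
for n,win in (("top",(290,190,380,265)),("scene",(250,205,330,260))):
    c=bot.camera(n)
    for k,p,a in blobs(c["color"]):
        if win[0]<p[0]<win[2] and win[1]<p[1]<win[3]:
            print(n,k,np.round(p,1),a,np.round(toz(c,p,.080 if k=="green" else .088),4))
c=bot.camera("wrist");print(c["T_tool_cam"],c["camera_matrix"])
E
```

```text
top red [352.7 216.9] 45 [ 0.5774 -0.1465  0.088 ]
top green [332.8 227.6] 57 [ 0.5469 -0.0863  0.08  ]
top blue [331.1 249.8] 51 [ 0.479  -0.0792  0.088 ]
scene red [263.3 236.5] 28 [ 0.5811 -0.1479  0.088 ]
scene green [287.2 231.7] 35 [ 0.5516 -0.0874  0.08  ]
scene blue [292.1 213.1] 37 [ 0.4849 -0.0807  0.088 ]
[[-7.32096677e-04  9.58148222e-01  2.86271636e-01  7.24886820e-02]
 [ 9.99999732e-01  7.04413341e-04  1.99684790e-04 -6.24417507e-05]
 [-1.03259329e-05  2.86271705e-01 -9.58148481e-01 -1.62309004e-01]
 [ 0.00000000e+00  0.00000000e+00  0.00000000e+00  1.00000000e+00]] [[342.63661167   0.         321.13977457]
 [  0.         342.63661167 241.34525217]
 [  0.           0.           1.        ]]
```

Emit:
{"method": "arm_command", "body": {"series": [[-0.03,-0.024,0,0],[-0.067,-0.053,0,0],[-0.104,-0.083,0,0],[-0.141,-0.112,0,0],[-0.178,-0.141,0,0]], "hand": 0, "grip_force": 20}}

```text
time: 1.45
ee_pos: [0.3218, 0.3078, 0.211]
tcp_rot: [180.0, 0.0, 157.5]
wrist_force: [2.1, -0.1, 0.2]
opening: 0.0122
grasp_force: 0.0
```

Emit:
{"method": "arm_command", "body": {"series": [[-0.036,-0.028,0,0],[-0.072,-0.057,0,0],[-0.109,-0.086,0,0],[-0.145,-0.114,0,0],[-0.181,-0.143,0,0]]}}

```text
time: 1.95
ee_pos: [0.4342, 0.1061, 0.2112]
tcp_rot: [180.0, 0.0, 157.4]
wrist_force: [1.9, 0.0, 0.1]
opening: -0.0001
grasp_force: 0.0
```

Emit:
{"method": "arm_command", "body": {"series": [[-0.036,-0.028,0,-0.08],[-0.072,-0.057,0,-0.16],[-0.109,-0.086,0,-0.24],[-0.145,-0.114,0.01,-0.32],[-0.173,-0.139,0.02,-0.394]]}}

```text
time: 2.45
ee_pos: [0.541, -0.0892, 0.1906]
tcp_rot: [-180.0, 0.0, -179.9]
wrist_force: [1.1, 0.6, 0.4]
opening: -0.0003
grasp_force: 0.0
```

```bash
python3 - <<'E'
from h import *
o=bot.get_obs();print(o["time"],o["ee_pos"],o["tcp_rot"],o["q"],o["qd"],o["opening"],o["wrist_force"])
c=bot.camera("wrist");cv2.imwrite("pics/w1.png",c["color"])
for k,p,a in blobs(c["color"]): print(k,np.round(p,1),a,np.round(toz(c,p,.080 if k=="green" else .088,o),4))
E
```

```text
2.45 [ 0.54104274 -0.08918796  0.19062999] [-1.79990069e+02  4.41236544e-02 -1.79851468e+02] [-9.35931975e+00  4.31046812e+00  7.11246276e+00  9.27568366e+01
 -2.50650982e-03 -9.50784852e+00] [-32.50024846  26.33863426  15.91057717  -9.81466167   0.11253579
 -74.2860862 ] -0.0002777916059639319 [1.0992298  0.55041549 0.43034826]
red [159.4   6.7] 286 [ 0.3839 -0.1981  0.088 ]
red [251.3 272.6] 652 [ 0.575  -0.1473  0.088 ]
green [323.5 236.4] 1020 [ 0.5458 -0.0875  0.08  ]
blue [342.  155.5] 36 [ 0.4805 -0.0739  0.088 ]
```

View pics/w1.png

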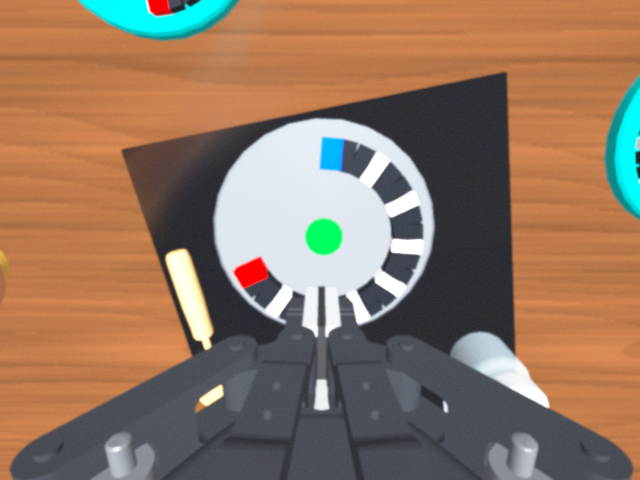

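The wrist view shows the whole grey disc: blue at (333,154), red at (251,272), green at (323,236), with the fingers shut. The arm was still moving in that picture, so I'll re-measure now it has settled.

```bash
sed -i 's/(H>108)&(H<130)/(H>98)\&(H<130)/' h.py; python3 - <<'E'
from h import *
o=bot.get_obs();print(o["ee_pos"],o["qd"].round(1))
c=bot.camera("wrist")
pts={}
for k,p,a in blobs(c["color"]):
    if p[1]<100 or a<150: continue
    pts[k]=toz(c,p,.080 if k=="green" else .088,o); print(k,p.round(1),a,pts[k].round(4))
# disc edge circle (top rim z=.074): grey
h=cv2.cvtColor(c["color"],cv2.COLOR_BGR2HSV)
# fit
g=pts["green"][:2]
for k,n in (("blue",120),("red",-120)):
    v=pts[k][:2]-g; print(k,np.hypot(*v),np.degrees(np.arctan2(v[1],v[0]))-n)
P=np.array([g,pts["blue"][:2],pts["red"][:2]]);a=np.radians(120)
Q=np.array([[0,0],[.068*np.cos(a),.068*np.sin(a)],[.068*np.cos(a),-.068*np.sin(a)]])
U,_,V=np.linalg.svd((P-P.mean(0)).T@(Q-Q.mean(0)));Rr=U@np.diag([1,np.linalg.det(U@V)])@V
t=P.mean(0)-Rr@Q.mean(0);print("centre",t,"yaw",np.degrees(np.arctan2(Rr[1,0],Rr[0,0])),"res mm",(P-(Q@Rr.T+t))*1e3)
c=bot.camera("top")
for n,z in (("saltjar",.058),("pot",.058),("spoon",.058)):
    for d in bot.mark_of("top",n)[:2]: print(n,d["confidence"],toz(c,d["location"],z).round(3))
E
```

```text
[ 0.54188357 -0.09274824  0.18781084] [ 3.8 -1.8 -2.4  1.7  0.6 13.9]
red [254.9 273.1] 667 [ 0.575  -0.1474  0.088 ]
green [327.8 236.6] 1042 [ 0.5458 -0.0877  0.08  ]
blue [338.3 156.7] 320 [ 0.4817 -0.0806  0.088 ]
blue 0.06444292913276754 53.73148633492656
red 0.06649840386593893 56.006560961727736
centre [ 0.54730249 -0.08676458] yaw 54.57732666686862 res mm [[-1.50441491 -0.894822  ]
 [ 2.13362913 -0.28457738]
 [-0.62921423  1.17939938]]
saltjar 0.78 [0.676 0.076 0.058]
pot 0.59 [ 0.738 -0.057  0.058]
```

Emit:
{"method": "arm_command", "body": {"series": [[0.02,0.002,0.02,0],[0.04,0.004,0.045,0],[0.0605,0.006,0.07,0],[0.0605,0.006,0.07,0],[0.0605,0.006,0.07,0]]}}

```text
time: 3.25
ee_pos: [0.4796, -0.08, 0.1219]
tcp_rot: [-180.0, 0.1, -179.9]
wrist_force: [0.3, 0.2, 0.7]
opening: -0.0003
grasp_force: 0.0
```

```bash
python3 - <<'E'
from h import *
for i in range(4):
    c=bot.camera("wrist");o=bot.get_obs();print(o["ee_pos"].round(4),o["tcp_rot"].round(2),o["qd"].round(1),o["wrist_force"].round(2))
cv2.imwrite("pics/w2.png",c["color"])
for k,p,a in blobs(c["color"]): print(k,p.round(1),a,toz(c,p,.080 if k=="green" else .088,o).round(4))
E
```

```text
[ 0.4805 -0.0803  0.1227] [-1.7998e+02  1.7000e-01 -1.7994e+02] [-0.4  0.8  1.7 -0.  -0.1 -0.2] [ 0.44 -0.18  0.22]
[ 0.4809 -0.0805  0.1228] [-179.97    0.19 -179.95] [-0.3  0.6  0.6 -0.1 -0.1 -0.1] [ 0.39 -0.27  0.98]
[ 0.481  -0.0806  0.1226] [-1.7997e+02  1.7000e-01 -1.7995e+02] [-0.2  0.4 -0.1 -0.1 -0.  -0. ] [ 0.22 -0.36  0.3 ]
[ 0.4809 -0.0807  0.1224] [-1.7998e+02  1.5000e-01 -1.7996e+02] [-0.4  0.3 -0.5 -0.1  0.  -0.1] [-0.83 -0.69  0.38]
red [108.5  57.6] 1000 [ 0.3682 -0.1907  0.088 ]
red [214.9 393.7] 218 [ 0.5772 -0.1545  0.088 ]
blue [319.7 256.7] 1131 [ 0.4769 -0.0819  0.088 ]
```

View pics/w2.png

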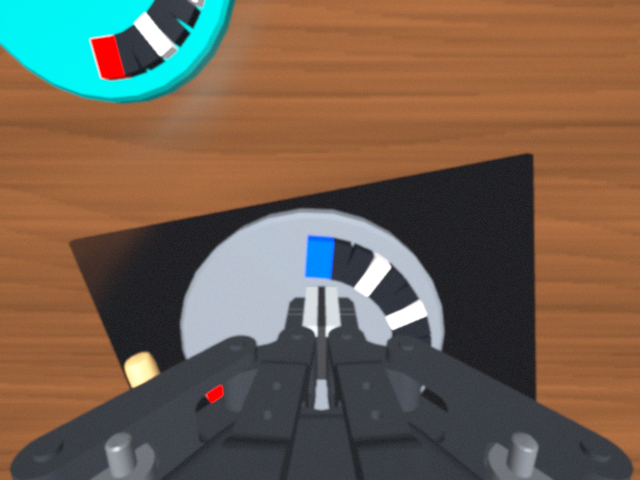

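Emit:
{"method": "arm_command", "body": {"series": [[0.001,0,0.01,0],[0.002,0,0.02,0],[0.002,0,0.027,0],[0.002,0,0.03,0],[0.002,0,0.03,0]]}}

```text
time: 3.95
ee_pos: [0.4771, -0.0808, 0.0901]
tcp_rot: [180.0, -0.1, -180.0]
wrist_force: [0.0, 0.0, -0.3]
opening: 0.0004
grasp_force: 0.0
```

Emit:
{"method": "arm_command", "body": {"series": [[0,0,0.001,0],[0,0,0.002,0],[0,0,0.003,0],[0,0,0.004,0],[0,0,0.004,0]]}}

```text
time: 4.45
ee_pos: [0.4775, -0.0809, 0.0868]
tcp_rot: [180.0, -0.0, -180.0]
wrist_force: [1.3, -1.1, 0.2]
opening: -0.0004
grasp_force: 0.0
```

```bash
python3 - <<'E'
from h import *
F=[];P=[]
for i in range(6): bot.camera("wrist");o=bot.get_obs();F.append(o["wrist_force"]);P.append(o["ee_pos"])
print(np.mean(F,0),np.std(F,0),np.round(P,4)[[0,2,4,5]],o["torque"])
E
```

```text
[ 0.09205599 -0.06716619  0.42525811] [0.4957379  0.32948151 0.42309037] [[ 0.4775 -0.0809  0.0869]
 [ 0.4775 -0.0809  0.0869]
 [ 0.4775 -0.0809  0.0869]
 [ 0.4775 -0.0809  0.0869]] [-0.00570128 -0.00831954  0.0078013 ]
```

Emit:
{"method": "arm_command", "body": {"series": [[0,0,0.0005,0],[0,0,0.001,0],[0,0,0.0015,0],[0,0,0.002,0],[0,0,0.002,0]]}}

```text
time: 5.25
ee_pos: [0.4774, -0.0809, 0.0848]
tcp_rot: [180.0, -0.0, -180.0]
wrist_force: [0.5, -1.5, 0.5]
opening: -0.0002
grasp_force: 0.0
```

```bash
cat > f.py <<'E'
from h import *
F=[];P=[]
for i in range(6): bot.camera("wrist");o=bot.get_obs();F.append(o["wrist_force"]);P.append(o["ee_pos"])
print(o["time"],np.mean(F,0).round(2),np.mean(P,0).round(4))
E
python3 f.py
```

```text
5.55 [-0.19 -0.19  0.05] [ 0.4775 -0.0809  0.0849]
```

```bash
python3 - <<'E'
from h import *
c=bot.camera("wrist");s=bot.camera("scene")["color"][180:270,230:350]
w=cv2.resize(c["color"][200:440,160:480],None,fx=1.5,fy=1.5)
s=cv2.resize(s,(480,360),interpolation=cv2.INTER_CUBIC)
a=np.zeros((360,800,3),np.uint8);a[:,:400]=w[:,40:440];a[:,400:]=s[:,40:440];cv2.imwrite("pics/m3.png",a)
for k,p,q in blobs(c["color"]): print(k,p.round(1),q)
E
```

```text
red [70.7 50.3] 1410
green [321.  394.9] 422
blue [320.3 274.3] 787
```

View pics/m3.png

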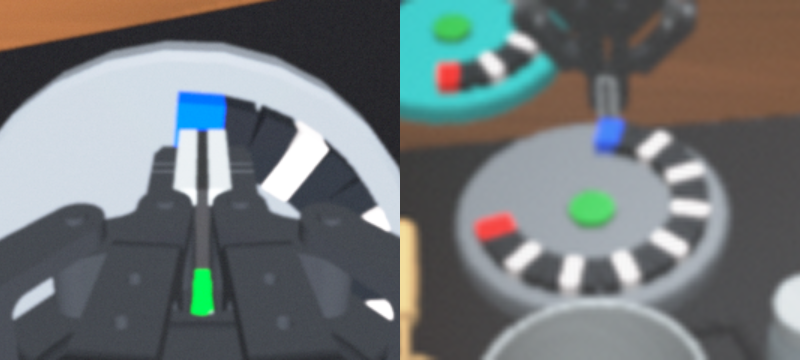

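The fingertips are over the middle of the blue mark and centred along the strip. I feel no contact yet, so I'll go down further.

Emit:
{"method": "arm_command", "body": {"series": [[0,0,0.0005,0],[0,0,0.001,0],[0,0,0.0015,0],[0,0,0.0015,0],[0,0,0.0015,0]]}}

```text
time: 6.15
ee_pos: [0.4775, -0.0809, 0.0834]
tcp_rot: [-180.0, -0.0, -180.0]
wrist_force: [0.6, 0.4, 0.0]
opening: -0.0003
grasp_force: 0.0
```

```bash
python3 f.py
```

```text
6.45 [-0.19  0.12 -0.1 ] [ 0.4775 -0.0809  0.0834]
```

Emit:
{"method": "arm_command", "body": {"series": [[0,0,0.0005,0],[0,0,0.001,0],[0,0,0.0015,0],[0,0,0.0015,0],[0,0,0.0015,0]]}}

```text
time: 6.95
ee_pos: [0.4775, -0.0809, 0.0819]
tcp_rot: [-180.0, -0.0, -180.0]
wrist_force: [-0.2, -0.9, -0.4]
opening: 0.0002
grasp_force: 0.0
```

```bash
python3 f.py
```

```text
7.25 [-0.14 -0.03  0.28] [ 0.4775 -0.0809  0.0819]
```

```bash
python3 - <<'E'
from h import *
s0=cv2.imread("pics/scene0.png");s=bot.camera("scene")["color"];cv2.imwrite("pics/scene3.png",s)
def ph(x0,y0,x1,y1):
    a,b=[cv2.cvtColor(i[y0:y1,x0:x1],cv2.COLOR_BGR2GRAY).astype(np.float32) for i in (s0,s)]
    return cv2.phaseCorrelate(a,b,cv2.createHanningWindow((x1-x0,y1-y0),cv2.CV_32F))
print("strip front",ph(256,222,322,256),"look-alike",ph(385,205,457,262),"pot",ph(250,255,330,325))
for n,i in (("0",s0),("3",s)): print(n,[(k,p.round(2),a) for k,p,a in blobs(i) if 250<p[0]<330 and 205<p[1]<260])
c=bot.camera("wrist")["color"]
a=np.zeros((360,800,3),np.uint8);a[:,:400]=cv2.resize(c[200:380,220:420],(400,360),interpolation=cv2.INTER_CUBIC)
a[:180,400:]=cv2.resize(s0[200:260,250:383],(400,180),interpolation=cv2.INTER_CUBIC);a[180:,400:]=cv2.resize(s[200:260,250:383],(400,180),interpolation=cv2.INTER_CUBIC)
cv2.imwrite("pics/m4.png",a)
E
```

```text
strip front ((-0.04635584006145166, -0.011785972725416372), 0.9600793957526301) look-alike ((0.046550842321536834, 0.05912759389871525), 0.9359796338611179) pot ((0.1055076471158145, -0.05709571132580038), 0.916869081556797)
0 [('red', array([263.21, 236.45]), np.int32(29)), ('green', array([287.37, 231.86]), np.int32(35)), ('blue', array([292.05, 213.08]), np.int32(37))]
3 [('red', array([263.35, 236.42]), np.int32(31)), ('green', array([287.49, 231.92]), np.int32(37)), ('blue', array([292.  , 213.45]), np.int32(33))]
```

View pics/m4.png

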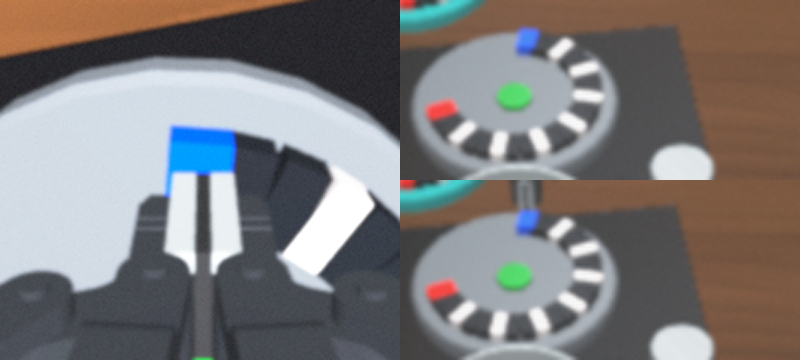

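Nothing in the scene has moved, and combining the cameras' rays puts the strip's top nearer z 0.08. The gap is real, so I'll keep going down by feel.

Emit:
{"method": "arm_command", "body": {"series": [[0,0,0.0005,0],[0,0,0.001,0],[0,0,0.0015,0],[0,0,0.002,0],[0,0,0.002,0]]}}

```text
time: 7.85
ee_pos: [0.4774, -0.0809, 0.0798]
tcp_rot: [180.0, -0.0, -180.0]
wrist_force: [-0.2, -0.6, 0.2]
opening: -0.0001
grasp_force: 0.0
```

```bash
python3 f.py; python3 - <<'E'
from h import *
o=bot.get_obs();c=bot.camera("scene");t=bot.camera("top")
print("tcp in scene",proj(c,o["ee_pos"]),"top",proj(t,o["ee_pos"]))
w=bot.camera("wrist");print("wrist",proj(w,o["ee_pos"],o),[(k,p.round(1),a) for k,p,a in blobs(w["color"])])
print([(k,p.round(2),a) for k,p,a in blobs(c["color"]) if 250<p[0]<330 and 205<p[1]<260])
E
```

```text
8.15 [-0.02 -0.08  0.06] [ 0.4775 -0.0809  0.0799]
tcp in scene [292.37150156 213.42509918] top [331.52888399 250.51849723]
wrist [321.64269355 286.12945656] [('red', array([64.4, 48.2]), np.int32(1494)), ('green', array([321.2, 395.4]), np.int32(432)), ('blue', array([320. , 276.1]), np.int32(705))]
[('red', array([263.3 , 236.37]), np.int32(30)), ('green', array([287.5 , 231.84]), np.int32(38)), ('blue', array([291.97, 213.55]), np.int32(33))]
```

Emit:
{"method": "arm_command", "body": {"series": [[0,0,0.0005,0],[0,0,0.001,0],[0,0,0.0015,0],[0,0,0.002,0],[0,0,0.002,0]]}}

```text
time: 8.8
ee_pos: [0.4775, -0.0809, 0.0778]
tcp_rot: [180.0, -0.0, -180.0]
wrist_force: [0.4, 0.5, -0.1]
opening: -0.0001
grasp_force: 0.0
```

```bash
python3 f.py
```

```text
9.1 [-0.17  0.42  0.24] [ 0.4775 -0.0809  0.0779]
```

```bash
python3 - <<'E'
from h import *
c=bot.camera("wrist")["color"];s=bot.camera("scene")["color"]
a=np.zeros((400,800,3),np.uint8);a[:,:400]=cv2.resize(c[230:330,270:370],(400,400),interpolation=cv2.INTER_CUBIC)
a[:,400:]=cv2.resize(s[195:235,272:312],(400,400),interpolation=cv2.INTER_CUBIC);cv2.imwrite("pics/m5.png",a)
s0=cv2.imread("pics/scene0.png")
for n,i in (("0",s0),("5",s)): print(n,[(k,p.round(2),a) for k,p,a in blobs(i) if 250<p[0]<330 and 205<p[1]<260])
E
```

```text
0 [('red', array([263.21, 236.45]), np.int32(29)), ('green', array([287.37, 231.86]), np.int32(35)), ('blue', array([292.05, 213.08]), np.int32(37))]
5 [('red', array([263.3 , 236.37]), np.int32(30)), ('green', array([287.45, 231.85]), np.int32(40)), ('blue', array([291.57, 214.14]), np.int32(28))]
```

View pics/m5.png

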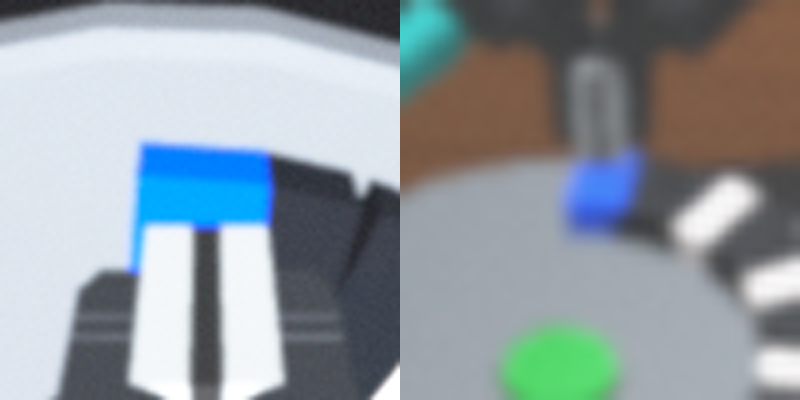

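Emit:
{"method": "arm_command", "body": {"series": [[0,0,0.0005,0],[0,0,0.001,0],[0,0,0.0015,0],[0,0,0.002,0],[0,0,0.002,0]]}}

```text
time: 9.7
ee_pos: [0.4775, -0.0809, 0.0758]
tcp_rot: [-180.0, -0.0, -180.0]
wrist_force: [0.1, 0.1, -0.6]
opening: 0.0
grasp_force: 0.0
```

```bash
python3 f.py
```

```text
10.0 [0.   0.11 0.15] [ 0.4775 -0.0809  0.0759]
```

```bash
python3 - <<'E'
from h import *
ct,cs=bot.camera("top"),bot.camera("scene");ct["color"]=cv2.imread("pics/top0.png");cs["color"]=cv2.imread("pics/scene0.png")
bt,bs=blobs(ct["color"]),blobs(cs["color"])
for k,p,a in bt:
    best=None
    for k2,p2,a2 in bs:
        if k2!=k: continue
        A,B=[],[]
        for c,u in ((ct,p),(cs,p2)):
            d=toz(c,u,0)-cam_pose(c)[1];d/=np.linalg.norm(d);M=np.eye(3)-np.outer(d,d);A.append(M);B.append(M@cam_pose(c)[1])
        X=np.linalg.solve(sum(A),sum(B));r=sum(np.linalg.norm(A[i]@X-B[i]) for i in (0,1))
        if best is None or r<best[0]: best=(r,X)
    if best and best[0]<.02: print(k,p.round(1),a,best[1].round(4),round(best[0]*1e3,1))
o=bot.get_obs();w=bot.camera("wrist");s=bot.camera("scene");cv2.imwrite("pics/w6.png",w["color"]);cv2.imwrite("pics/s6.png",s["color"])
print(o["joint_efforts"].round(2),[(k,p.round(2),a) for k,p,a in blobs(s["color"]) if 250<p[0]<330 and 205<p[1]<260])
E
```

```text
red [448.1 204.8] 23 [ 0.615  -0.4494  0.0733] 16.1
red [455. 210.] 23 [ 0.5989 -0.4678  0.0561] 1.1
red [352.7 216.9] 45 [ 0.578  -0.1479  0.0849] 2.1
red [461.5 216. ] 26 [ 0.5807 -0.4866  0.0368] 12.3
red [194.2 271.3] 32 [0.4236 0.3419 0.0245] 1.9
red [376.6 290.6] 33 [ 0.3552 -0.2225  0.0218] 1.6
green [332.9 227.5] 58 [ 0.5476 -0.0872  0.0755] 0.9
green [212.2 258. ] 65 [0.4642 0.2873 0.0169] 0.2
green [380.4 312.2] 63 [ 0.2885 -0.2327  0.0171] 0.8
blue [210.2 236. ] 60 [0.5325 0.2931 0.0226] 0.9
blue [331.2 249.8] 52 [ 0.4796 -0.0805  0.0832] 1.8
blue [401.2 321.2] 62 [ 0.2603 -0.2961  0.0211] 2.2
[ -0.   -41.84  46.83   0.    -0.    -0.  ] [('red', array([263.42, 236.32]), np.int32(31)), ('green', array([287.5 , 231.84]), np.int32(38)), ('blue', array([291.84, 214.16]), np.int32(25))]
```

Comparing the views, the real fingertips are still several mm above the strip and about 2 mm towards its outer edge. I'll shift inward and go on down gently.

Emit:
{"method": "arm_command", "body": {"series": [[-0.001,0,0.001,0],[-0.002,0,0.002,0],[-0.002,0,0.003,0],[-0.002,0,0.003,0],[-0.002,0,0.003,0]]}}

```text
time: 10.7
ee_pos: [0.4795, -0.0809, 0.0729]
tcp_rot: [-180.0, -0.0, -180.0]
wrist_force: [0.1, 0.5, -0.5]
opening: -0.0001
grasp_force: 0.0
```

```bash
python3 f.py
```

```text
11.0 [ 0.27  0.1  -0.22] [ 0.4795 -0.0809  0.0729]
```

Emit:
{"method": "arm_command", "body": {"series": [[0,0,0.0007,0],[0,0,0.0014,0],[0,0,0.002,0],[0,0,0.0025,0],[0,0,0.0025,0]]}}

```text
time: 11.5
ee_pos: [0.4795, -0.0808, 0.0703]
tcp_rot: [180.0, -0.0, -180.0]
wrist_force: [-0.3, -0.3, -0.1]
opening: 0.0001
grasp_force: 0.0
```

```bash
python3 f.py; python3 - <<'E'
from h import *
w=bot.camera("wrist")["color"];s=bot.camera("scene")["color"]
a=np.zeros((400,800,3),np.uint8);a[:,:400]=cv2.resize(w[230:330,270:370],(400,400),interpolation=cv2.INTER_CUBIC)
a[:,400:]=cv2.resize(s[195:235,272:312],(400,400),interpolation=cv2.INTER_CUBIC);cv2.imwrite("pics/m7.png",a)
print([(k,p.round(2),a) for k,p,a in blobs(s) if 250<p[0]<330 and 205<p[1]<260])
E
```

```text
11.8 [ 0.17 -0.16  0.13] [ 0.4795 -0.0809  0.0704]
[('red', array([263.3 , 236.37]), np.int32(30)), ('green', array([287.46, 231.77]), np.int32(39))]
```

View pics/m7.png

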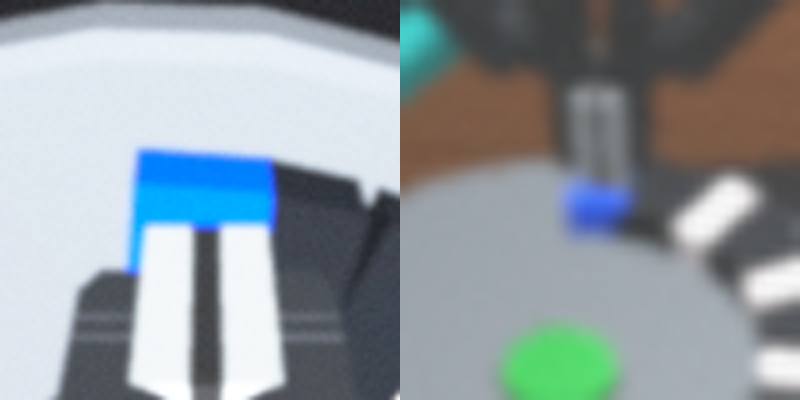

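The tips now cover about 60% of the blue in the scene view, so contact is a mm or two away.

Emit:
{"method": "arm_command", "body": {"series": [[-0.001,0,0.0005,0],[-0.001,0,0.001,0],[-0.001,0,0.0015,0],[-0.001,0,0.002,0],[-0.001,0,0.002,0]]}}

```text
time: 12.4
ee_pos: [0.4805, -0.0809, 0.0683]
tcp_rot: [180.0, -0.0, -180.0]
wrist_force: [0.7, -0.4, 0.3]
opening: 0.0001
grasp_force: 0.0
```

```bash
python3 f.py
```

```text
12.7 [ 0.38 -0.13  0.1 ] [ 0.4805 -0.0809  0.0684]
```

Emit:
{"method": "arm_command", "body": {"series": [[0,0,0.0005,0],[0,0,0.001,0],[0,0,0.0015,0],[0,0,0.002,0],[0,0,0.002,0]]}}

```text
time: 13.2
ee_pos: [0.4805, -0.0809, 0.0664]
tcp_rot: [180.0, 0.0, -180.0]
wrist_force: [0.2, 0.8, 1.6]
opening: 0.0
grasp_force: 0.8
```

```bash
python3 f.py
```

```text
13.5 [-0.5   0.04  1.51] [ 0.4805 -0.0809  0.0665]
```

Contact at about 1.5 N. I'll press 1.2 mm more and work out the arc.

Emit:
{"method": "arm_command", "body": {"series": [[0,0,0.0005,0],[0,0,0.001,0],[0,0,0.0012,0],[0,0,0.0012,0],[0,0,0.0012,0]]}}

```text
time: 14.0
ee_pos: [0.4805, -0.0809, 0.0652]
tcp_rot: [-180.0, 0.0, -180.0]
wrist_force: [0.4, -0.3, 2.3]
opening: -0.0
grasp_force: 1.2
```

```bash
python3 f.py; python3 - <<'E'
from h import *
C=np.array([.5478,-.087]);p=np.array([.4805,-.0809])
for k in range(8):
    L=[]
    for j in range(1,6):
        a=np.radians(175-30*k-6*j);q=C+.068*np.array([np.cos(a),np.sin(a)]);L.append([round(-(q-p)[0],4),round((q-p)[1],4),0,0])
    p=q;print(k,L,p.round(4))
E
```

```text
14.3 [ 0.   -0.01  2.13] [ 0.4805 -0.0809  0.0652]
0 [[np.float64(-0.0005), np.float64(0.0069), 0, 0], [np.float64(-0.0023), np.float64(0.0138), 0, 0], [np.float64(-0.0047), np.float64(0.0205), 0, 0], [np.float64(-0.0078), np.float64(0.0269), 0, 0], [np.float64(-0.0116), np.float64(0.0329), 0, 0]] [ 0.4921 -0.048 ]
1 [[np.float64(-0.0044), np.float64(0.0056), 0, 0], [np.float64(-0.0093), np.float64(0.0107), 0, 0], [np.float64(-0.0148), np.float64(0.0153), 0, 0], [np.float64(-0.0207), np.float64(0.0193), 0, 0], [np.float64(-0.027), np.float64(0.0226), 0, 0]] [ 0.5191 -0.0254]
2 [[np.float64(-0.0066), np.float64(0.0027), 0, 0], [np.float64(-0.0134), np.float64(0.0046), 0, 0], [np.float64(-0.0205), np.float64(0.0059), 0, 0], [np.float64(-0.0276), np.float64(0.0064), 0, 0], [np.float64(-0.0347), np.float64(0.0061), 0, 0]] [ 0.5537 -0.0193]
3 [[np.float64(-0.007), np.float64(-0.001), 0, 0], [np.float64(-0.014), np.float64(-0.0027), 0, 0], [np.float64(-0.0206), np.float64(-0.0051), 0, 0], [np.float64(-0.027), np.float64(-0.0083), 0, 0], [np.float64(-0.0331), np.float64(-0.012), 0, 0]] [ 0.
[... 380 characters left out ...]
0, 0], [np.float64(-0.0059), np.float64(-0.0205), 0, 0], [np.float64(-0.0064), np.float64(-0.0276), 0, 0], [np.float64(-0.0061), np.float64(-0.0347), 0, 0]] [ 0.6155 -0.0929]
6 [[np.float64(0.001), np.float64(-0.007), 0, 0], [np.float64(0.0027), np.float64(-0.014), 0, 0], [np.float64(0.0051), np.float64(-0.0206), 0, 0], [np.float64(0.0083), np.float64(-0.027), 0, 0], [np.float64(0.012), np.float64(-0.0331), 0, 0]] [ 0.6035 -0.126 ]
7 [[np.float64(0.0044), np.float64(-0.0056), 0, 0], [np.float64(0.0093), np.float64(-0.0107), 0, 0], [np.float64(0.0148), np.float64(-0.0153), 0, 0], [np.float64(0.0207), np.float64(-0.0193), 0, 0], [np.float64(0.027), np.float64(-0.0226), 0, 0]] [ 0.5765 -0.1486]
```

```bash
python3 - <<'E'
from h import *
out=[]
for n,(x0,y0,w,h) in (("scene",(230,200,140,140)),("top",(260,120,140,140))):
    c=bot.camera(n);k=4 if 0 else 2.85;im=cv2.resize(cv2.imread(f"pics/{n}0.png")[y0:y0+h,x0:x0+w],(400,400),interpolation=cv2.INTER_CUBIC);s=400/w
    for col,(tx,ty) in (((0,255,255),(.6155,-.087)),((255,0,255),(.5868,-.0313))):
        for z in (.138,):
            q=np.array([(proj(c,(tx+a*.043,ty+b*.043,z))-(x0,y0))*s for a,b in ((1,1),(1,-1),(-1,-1),(-1,1))],int)
            cv2.polylines(im,[q],True,col,1)
    r=np.array([(proj(c,(.738+.068*np.cos(t),-.057+.068*np.sin(t),.143))-(x0,y0))*s for t in np.linspace(0,6.28,40)],int);cv2.polylines(im,[r],True,(0,255,0),1)
    out.append(im)
cv2.imwrite("pics/m8.png",np.hstack(out))
E
```

View pics/m8.png

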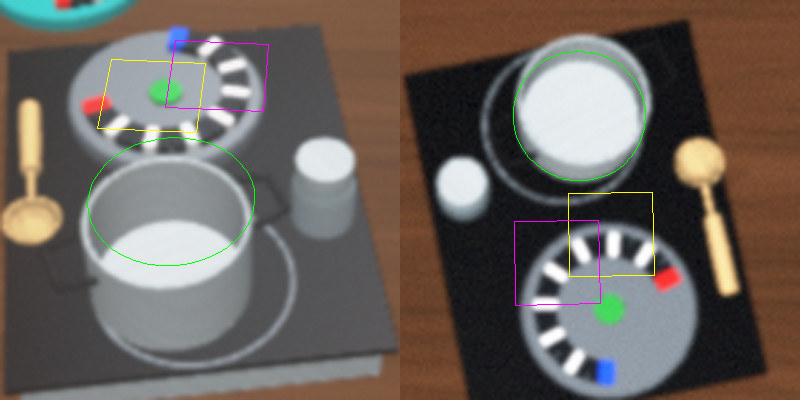

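The pot rim is farther back than the overlay shows, and the handles and jar are clear of the gripper's footprint. I'll start the sweep.

Emit:
{"method": "arm_command", "body": {"series": [[-0.0005,0.007,0,0],[-0.0023,0.014,0,0],[-0.0047,0.0205,0,0],[-0.008,0.027,0,0],[-0.0116,0.033,0,0]]}}

```text
time: 14.9
ee_pos: [0.4923, -0.0471, 0.0652]
tcp_rot: [-180.0, -0.0, -180.0]
wrist_force: [0.2, -0.9, 3.2]
opening: 0.0001
grasp_force: 1.2
```

Emit:
{"method": "arm_command", "body": {"series": [[-0.0044,0.0056,0,0],[-0.0093,0.0107,0,0],[-0.0148,0.0153,0,0],[-0.0207,0.0193,0,0],[-0.027,0.0225,0,0]]}}

```text
time: 15.4
ee_pos: [0.5196, -0.025, 0.0651]
tcp_rot: [180.0, -0.0, -180.0]
wrist_force: [-1.5, -1.7, 2.5]
opening: 0.0002
grasp_force: 1.2
```

```bash
python3 f.py; python3 - <<'E'
from h import *
c=bot.camera("scene");print([(k,p.round(2),a) for k,p,a in blobs(c["color"]) if 250<p[0]<330 and 205<p[1]<260])
E
```

```text
15.7 [1.12 0.97 2.51] [ 0.5198 -0.025   0.0652]
[('red', array([263.5, 237.1]), np.int32(30)), ('green', array([287.43, 231.78]), np.int32(37)), ('blue', array([292.16, 213.89]), np.int32(37))]
```

Emit:
{"method": "arm_command", "body": {"series": [[-0.0066,0.0025,0,0],[-0.0134,0.0045,0,0],[-0.0205,0.0057,0,0],[-0.0276,0.0062,0,0],[-0.0347,0.006,0,0]]}}

```text
time: 16.25
ee_pos: [0.5544, -0.0192, 0.065]
tcp_rot: [180.0, -0.0, -180.0]
wrist_force: [-1.9, -0.2, 2.2]
opening: 0.0003
grasp_force: 1.3
```

Emit:
{"method": "arm_command", "body": {"series": [[-0.007,-0.001,0,0],[-0.014,-0.0027,0,0],[-0.0206,-0.0051,0,0],[-0.027,-0.0083,0,0],[-0.033,-0.012,0,0]]}}

```text
time: 16.75
ee_pos: [0.5874, -0.0316, 0.0652]
tcp_rot: [180.0, 0.0, -180.0]
wrist_force: [-1.3, 1.1, 2.6]
opening: 0.0002
grasp_force: 1.2
```

```bash
python3 f.py; python3 - <<'E'
from h import *
c=bot.camera("scene");w=bot.camera("wrist")["color"]
print([(k,p.round(2),a) for k,p,a in blobs(c["color"]) if 250<p[0]<330 and 205<p[1]<260])
a=np.zeros((400,800,3),np.uint8);a[:,:400]=cv2.resize(w[200:360,240:400],(400,400),interpolation=cv2.INTER_CUBIC)
a[:,400:]=cv2.resize(c["color"][195:265,252:322],(400,400),interpolation=cv2.INTER_CUBIC);cv2.imwrite("pics/m9.png",a)
E
```

```text
17.05 [ 1.34 -0.92  2.5 ] [ 0.5875 -0.0318  0.0653]
[('red', array([263.39, 237.06]), np.int32(31)), ('green', array([287.6 , 231.82]), np.int32(45))]
```

View pics/m9.png

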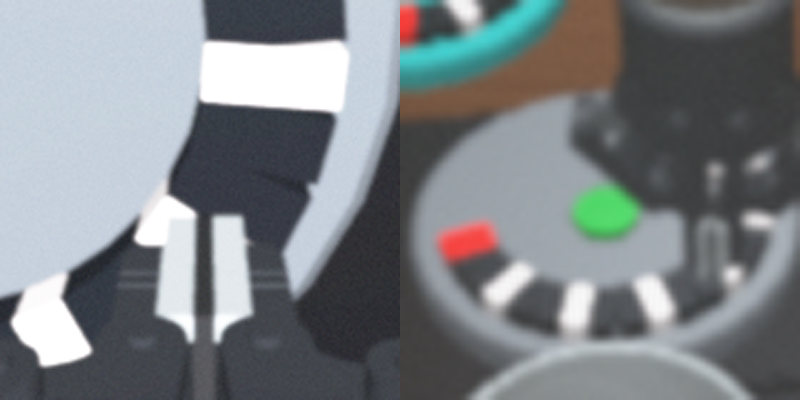

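The fingers sit on mark 4 within the strip's width, force is 2.5 N, and the disc hasn't moved (green unchanged). I'll continue.

Emit:
{"method": "arm_command", "body": {"series": [[-0.0056,-0.0044,0,0],[-0.0107,-0.0093,0,0],[-0.0153,-0.0148,0,0],[-0.0193,-0.0207,0,0],[-0.0226,-0.027,0,0]]}}

```text
time: 17.65
ee_pos: [0.6098, -0.0588, 0.065]
tcp_rot: [180.0, -0.0, -180.0]
wrist_force: [-1.6, 2.2, 2.6]
opening: -0.0001
grasp_force: 1.3
```

Emit:
{"method": "arm_command", "body": {"series": [[-0.0027,-0.0066,0,0],[-0.0046,-0.0134,0,0],[-0.0059,-0.0205,0,0],[-0.0064,-0.0276,0,0],[-0.006,-0.0347,0,0]]}}

```text
time: 18.15
ee_pos: [0.6155, -0.0937, 0.0652]
tcp_rot: [180.0, 0.0, -180.0]
wrist_force: [-0.4, 1.8, 1.7]
opening: -0.0002
grasp_force: 1.2
```

Emit:
{"method": "arm_command", "body": {"series": [[0.001,-0.007,0,0],[0.0027,-0.014,0,0],[0.0051,-0.0206,0,0],[0.0083,-0.027,0,0],[0.012,-0.033,0,0]]}}

```text
time: 18.65
ee_pos: [0.6032, -0.1266, 0.0652]
tcp_rot: [-180.0, 0.0, -180.0]
wrist_force: [0.4, 1.9, 2.7]
opening: -0.0001
grasp_force: 1.2
```

Emit:
{"method": "arm_command", "body": {"series": [[0.0044,-0.0056,0,0],[0.0093,-0.0107,0,0],[0.0148,-0.0153,0,0],[0.0207,-0.0193,0,0],[0.027,-0.0225,0,0]]}}

```text
time: 19.15
ee_pos: [0.576, -0.1489, 0.0653]
tcp_rot: [-180.0, 0.0, -180.0]
wrist_force: [1.9, 0.9, 2.5]
opening: 0.0001
grasp_force: 1.2
```

```bash
python3 f.py; python3 - <<'E'
from h import *
c=bot.camera("scene");w=bot.camera("wrist")["color"]
print([(k,p.round(2),a) for k,p,a in blobs(c["color"]) if 250<p[0]<330 and 205<p[1]<260])
a=np.zeros((400,800,3),np.uint8);a[:,:400]=cv2.resize(w[200:360,240:400],(400,400),interpolation=cv2.INTER_CUBIC)
a[:,400:]=cv2.resize(c["color"][195:265,252:322],(400,400),interpolation=cv2.INTER_CUBIC);cv2.imwrite("pics/m10.png",a)
E
```

```text
19.45 [-1.46 -1.25  2.7 ] [ 0.5757 -0.1489  0.0652]
[('green', array([287.39, 231.95]), np.int32(38)), ('blue', array([292.08, 213.97]), np.int32(36))]
```

View pics/m10.png

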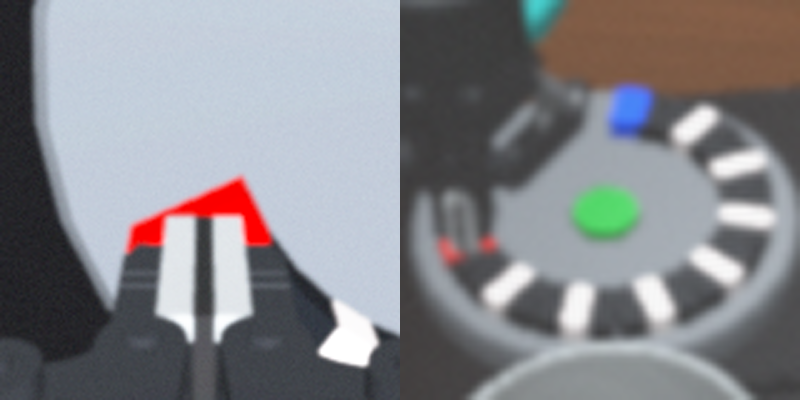

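The tips rest on the red mark with red showing on both sides, pressing about 2.7 N. The disc hasn't moved.

```bash
python3 -c "
from h import *
print(bot.job_done())"
```

```text
the job is handed in; nothing more can be done
None
```

I ran the shut fingertips along the strip from the blue end over all the white marks to the red end and handed the job in. They rest on the red mark at about 2.7 N, with no sign in the pictures that the disc moved; the verdict was not shown.

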